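# Sort the left-over fastenings back into their trays on the boatbuilder's bench

### The job

Sort the five left-over fastenings on the bench (two oak treenails, two bronze bolts, one nut) back into the three trays, each into the tray that already holds its own kind. Set each one down, not dropped, flat on the tray floor beside the stock there and not on top of anything; lay treenails and bolts lengthways like those already in the tray, with the bolt heads at the same end as the others. Do not shift the chisel or the caulking iron that lie among them.

Things in the scene. Friction and masses are not known exactly. Their poses are not given: they have to be found in the camera images.
- treenail_a: Eight-sided oak treenail (wooden peg), 24 mm across the flats, 120 mm long with chamfered ends, about 45 g, lying on a flat. Origin at its centre (12 mm above what it lies on); x runs along it, both ends alike.
- treenail_b: Eight-sided oak treenail (wooden peg), 24 mm across the flats, 120 mm long with chamfered ends, about 45 g, lying on a flat. Origin at its centre (12 mm above what it lies on); x runs along it, both ends alike.
- bolt_a: Bronze hexagon-head bolt lying on its side: round shank 20 mm thick, 100 mm long; head 30 mm across flats, 13 mm thick (113 mm over all); about 0.36 kg. Rests on a head flat and the shank's end (slope 3 degrees). Origin on its axis at half its length, 13 mm above what it lies on; x points to the head. Balances 8 mm from the origin towards the head.
- bolt_b: Bronze hexagon-head bolt lying on its side: round shank 20 mm thick, 100 mm long; head 30 mm across flats, 13 mm thick (113 mm over all); about 0.36 kg. Rests on a head flat and the shank's end (slope 3 degrees). Origin on its axis at half its length, 13 mm above what it lies on; x points to the head. Balances 8 mm from the origin towards the head.
- nut: Bronze hexagon nut lying flat, 30 mm across flats, 16 mm high, 20 mm hole, about 65 g. Origin at its centre (8 mm above what it lies on), z along the hole; its y axis is square to one pair of flats.
- tray_treenails_end (a point): Fixed open pine tray, inside 150 mm (x) by 170 mm (y), walls 8 mm thick, 40 mm high over all, floor 6 mm thick. Point: on the inner floor at the foot of the far end wall, midway; x out through that wall, y left, z up: inside x = -150..0, y = -85..85 mm. Already holds two treenails, fixed, lengthways (along x) at the +y wall, filling y = 35..85; the rest is empty.
- tray_bolts_end (a point): Fixed open pine tray, inside 150 mm (x) by 170 mm (y), walls 8 mm thick, 40 mm high over all, floor 6 mm thick. Point: on the inner floor at the foot of the far end wall, midway; x out through that wall, y left, z up: inside x = -150..0, y = -85..85 mm. Already holds two bolts, fixed, lengthways (along x) at the +y wall, heads at this far end, filling y = 20..85; the rest is empty.
- tray_nuts_end (a point): Fixed open pine tray, inside 150 mm (x) by 170 mm (y), walls 8 mm thick, 40 mm high over all, floor 6 mm thick. Point: on the inner floor at the foot of the far end wall, midway; x out through that wall, y left, z up: inside x = -150..0, y = -85..85 mm. Already holds ten nuts, fixed, at the +y wall, filling y = 22..85, up to 32 mm high; the rest is empty.
- chisel: Wood chisel, 230 mm long, lying loose among the fastenings, dark wooden handle of 28 mm towards the robot, steel blade 25 mm wide pointing away (its x). Not to be moved. Origin near its middle.
- caulking_iron: Caulking iron, all dark steel, 146 mm long, lying loose among the fastenings: round stem with a 28 mm mushroom head towards the robot and a flared blade 33 mm wide pointing away (its x). Not to be moved. Origin near its middle.
Things that resemble listed ones, but are neither listed nor needed, are in the scene too. What is meant by the nut is not turquoise, and is the larger of those in its own colour.

How it is judged (in metres and radians):
At the end, for the whole second after the job is handed in: Each piece lies let go and at rest on the floor of its own kind's tray, beside the stock, not on top of anything (centre within 4 to 6 mm of its resting height); treenails and bolts within 0.3 rad of the tray's length, bolt heads at the far end like the stock's (x of treenail_a in the frame of tray_treenails_end between -0.115 and -0.035 m and y of treenail_a in the frame of tray_treenails_end between -0.079 and 0.03 m and z of treenail_a in the frame of tray_treenails_end between 0.007 and 0.017 m and angle between the x axis of each of treenail_a, treenail_b and the x axis of tray_treenails_end, either way round below 0.3 rad and x of treenail_b in the frame of tray_treenails_end between -0.115 and -0.035 m and y of treenail_b in the frame of tray_treenails_end between -0.079 and 0.03 m and z of treenail_b in the frame of tray_treenails_end between 0.007 and 0.017 m and x of bolt_a in the frame of tray_bolts_end between -0.115 and -0.035 m and y of bolt_a in the frame of tray_bolts_end between -0.079 and 0.015 m and z of bolt_a in the frame of tray_bolts_end between 0.007 and 0.019 m and angle between the x axis of each of bolt_a, bolt_b and the x axis of tray_bolts_end, either way round below 0.3 rad and x of tray_bolts_end in the frame of bolt_a above 0.02 m and x of bolt_b in the frame of tray_bolts_end between -0.115 and -0.035 m and y of bolt_b in the frame of tray_bolts_end between -0.079 and 0.015 m and z of bolt_b in the frame of tray_bolts_end between 0.007 and 0.019 m and x of tray_bolts_end in the frame of bolt_b above 0.02 m and x of nut in the frame of tray_nuts_end between -0.14 and -0.01 m and y of nut in the frame of tray_nuts_end between -0.075 and 0.015 m and z of nut in the frame of tray_nuts_end between 0.004 and 0.012 m and linear speed of each of treenail_a, treenail_b, bolt_a, bolt_b, nut below 0.02 m/s and contact force between each of treenail_a, treenail_b, bolt_a, bolt_b, nut and the fingers below 0.1 N); the robot touches nothing.
It fails at once if the chisel or the caulking iron is shifted by more than 20 mm (distance of any of chisel, caulking_iron from where it was at the start of the episode above 0.02 m).
It fails at once if a fastening is dropped or thrown (faster than 0.8 m/s, a fall of some 33 mm, while the fingers do not hold it) ((linear speed of treenail_a above 0.8 m/s and contact force between treenail_a and the fingers below 0.1 N) or (linear speed of treenail_b above 0.8 m/s and contact force between treenail_b and the fingers below 0.1 N) or (linear speed of bolt_a above 0.8 m/s and contact force between bolt_a and the fingers below 0.1 N) or (linear speed of bolt_b above 0.8 m/s and contact force between bolt_b and the fingers below 0.1 N) or (linear speed of nut above 0.8 m/s and contact force between nut and the fingers below 0.1 N)).
It also fails if it takes over 128 s, if anything falls off the work surface, if the arm or the gripper's body presses on something with over 40 N, if the wrist force passes 120 N, or if a joint passes its speed limit or range.

### The arm

A 6-joint arm with a two-finger parallel gripper is mounted at the origin on the work surface. World frame = base frame: x ahead of the robot, y to its left, z up, the work surface at z = 0. Lengths are in m, angles in degrees, forces in N, time in s.
With the tool pointing down it reaches from about 0.35 to 0.875 m from the base axis. Payload 4.2 kg.
Tool frame: the origin (TCP) lies midway between the tips of the shut fingers; the grasp point (between the pads) lies 19 mm behind it (r.pinch_z is the distance from the TCP to the grasp point, in m); z points along the fingers, y is the line along which they close (so a half turn about z gives the same grasp; the last joint's range is limited). The gripper opens to 87 mm and grips with 3 to 60 N. Pads are 19 mm wide; open, the fingers measure 117 mm over their backs; the gripper's body (75 mm by 190 mm) begins 51 mm behind the grasp point.
Start: joints at [78.988, 22.042, 0.453, 0, -68.411, -14.817], TCP at [0.272, 0.563, 0.223] pointing down, gripper open.
Joint ranges: [-179.83, 179.83], [-69.29, 118.12], [-61.27, 80.66], [-181.25, 117.63], [-171.15, -9.14], [-177.46, 177.46]. Speed limits (degrees/s): [159.86, 159.86, 180, 180, 180, 180].

### API

Orientations are given as a 3x3 rotation matrix whose columns are the frame's x, y, z axes.
In Python, from station import r, imaging, models gives the robot as it stands. The module is installed in compiled form; this text tells all that it offers.
- The arm moves only by the tool apply_moves, never from a script. Its argument "moves" is a list of rows, each a list of 2 entries, a list of its own where there are three numbers: the shift along the tool's x, y, z in m, then the turn about the tool's z in degrees. A call has 1 to 5 rows; each row shifts and turns the commanded pose from where the row before left it, along the tool's axes as they then stand; what a row does not reach is not made up. A row lasts 1/12 s, in which the tool goes at most 41.7 mm and 7.16 degrees, less where a joint would pass 70% of its speed; a pose out of reach is approached as far as the arm can. A call is refused whole if a number of a shift passes 0.0417 or a number of a turn 7.16, either way. A call with a gripper value outside its range is refused whole. "hand" is the finger opening in m, from 0 to 0.087, set as the call begins (left out, the last holds). The fingers move at their own pace and stop on an object; the grip force is fixed at half the most. Time passes only in rows, so rows that do not move let the fingers close. It gives the time, the measured TCP pose, the force, the opening and the grip force at its end, in the units of the state.
- r.sense(): the state, without advancing time (a new reading comes with each control period).
- imaging.capture(name): name is "scene" or "side" or "wrist"; returns a dict with "frame" (480x640x3 uint8, blue, green, red), "intrinsics" (3x3 intrinsics, pixels), "eye" and "orientation" of the camera in the world. Camera axes: x right, y down, z forward; pixel columns grow to the right and rows downward; lengths in m; the calibration is good to about 2 mm. A picture is of the moment at which its call begins. There is no depth.
- r.finish_job(): hands the job in; it is judged then, once.
Trained networks look in a picture, given as the dict that the camera call returned (one of the last four; its "shot" number tells which), for a name from the list of things; names that differ only in an ending like _2 or _b are one class to them, and where a whole thing is asked for, a point or a joint stands for the part that bears it (a point fixed in the world has none). Each returns a list of dicts, best first, with "confidence" (0 to 1); they miss things now and then, are a little off and sometimes report something else, mostly with a low value. They report only what shows in the picture. A call takes as long as a camera call. They do not tell look-alikes from the thing itself.
- models.cut_out(picture, target): "region" (480x640 bool, what is visible of it) and "extent" ([left, top, width, height] as shares, 0 to 1, of the picture: columns of its width, rows of its height, round what is visible of it).
- models.place_of(picture, target): "at" ([column, row] as shares, 0 to 1, of the picture: columns of its width, rows of its height: a listed point, or the origin of a listed thing).
The state is a dict: "time_s": time; "joints": joint angles; "joint_velocities": joint speeds; "effort": joint torques, N m; "tcp_pos": TCP position; "ee_rot": TCP orientation; "wrist_force": force on the tool from outside, world axes, zero at the start; "moment": the same for the moment, N m; "gripper_width": opening from 0.0 (shut) to 1.0 (fully open); "gripper_force": force on a finger pad.
Only numpy, scipy, OpenCV 4.12 (cv2) and the standard library are available. Lean on these libraries where they do the work, as an engineer would, in place of code of your own. Each camera call takes 0.05 s, during which the arm holds its last target. There are 200 camera calls.

## Working session

There is one attempt and no reset: what is moved stays moved. The work goes in short steps, Python scripts to look and compute and a tool call to move; the robot and the scene stay as the last step left them, time stands still between calls to the robot, and variables do not carry over. Pictures are saved under pics/ and viewed, at most 14 in all, crops included, and the job is handed in when it is done.

Besides the shell and the picture viewer there is one more tool, called after ">>>" by a JSON object that holds its "method" and its "body". apply_moves: Moves the arm, as the interface text tells. Its arguments: {"type":"object","properties":{"moves":{"type":"array"},"hand":{"type":"number"}},"required":["moves"]}

```bash
mkdir -p pics; cat > h.py <<'E'
import numpy as np, cv2
from station import r, imaging, models
def ray(c,px):
    K=np.array(c["intrinsics"]);R=np.array(c["orientation"]);d=R@np.linalg.inv(K)@np.array([px[0],px[1],1.]);return np.array(c["eye"]),d
def at(c,px,z):
    e,d=ray(c,px);return e+d*(z-e[2])/d[2]
def proj(c,p):
    K=np.array(c["intrinsics"]);R=np.array(c["orientation"]);q=K@R.T@(np.array(p)-np.array(c["eye"]));return q[:2]/q[2]
def st():
    s=r.sense();print(s["time_s"],np.round(s["tcp_pos"],4),np.round(s["ee_rot"],3).tolist(),s["gripper_width"],s["gripper_force"]);return s
H={'treenail_a':.012,'bolt_a':.013,'nut':.008,'chisel':.012,'caulking_iron':.01,'tray_treenails_end':.006,'tray_bolts_end':.006,'tray_nuts_end':.006}
def find(c,names=H):
    for n in names:
        for d in models.place_of(c,n):
            px=np.array(d["at"])*[640,480];print(n,round(d["confidence"],2),np.round(px),np.round(at(c,px,H[n]),3)[:2])
E
python3 - <<'E'
from h import *
st()
for n in("scene","side","wrist"):
    c=imaging.capture(n);cv2.imwrite(f"pics/{n}0.png",c["frame"]);print(n,np.round(c["eye"],3),np.round(c["orientation"],2).tolist());find(c)
E
```

```text
0.0 [0.272  0.562  0.2215] [[0.9, -0.436, -0.001], [-0.436, -0.9, -0.002], [0.0, 0.002, -1.0]] 1.0033699721575715 0.0
scene [1.182 0.61  1.109] [[-0.67, 0.58, -0.47], [0.74, 0.51, -0.43], [-0.01, -0.64, -0.77]]
treenail_a 0.94 [341. 223.] [0.437 0.008]
treenail_a 0.65 [391. 257.] [0.441 0.17 ]
bolt_a 0.78 [286. 187.] [ 0.438 -0.187]
bolt_a 0.77 [465. 300.] [0.429 0.372]
nut 0.61 [222. 170.] [ 0.505 -0.375]
nut 0.6 [241. 157.] [ 0.432 -0.372]
nut 0.58 [258. 141.] [ 0.352 -0.385]
chisel 0.65 [321. 198.] [ 0.405 -0.089]
caulking_iron 0.95 [374. 233.] [0.406 0.092]
tray_treenails_end 0.91 [346. 352.] [0.707 0.252]
tray_bolts_end 0.77 [206. 243.] [ 0.708 -0.208]
tray_bolts_end 0.7 [376. 234.] [0.403 0.095]
tray_nuts_end 0.9 [263. 292.] [0.718 0.006]
side [-0.042 -0.564  0.662] [[0.7, -0.43, 0.58], [-0.72, -0.41, 0.56], [-0.0, -0.8, -0.59]]
treenail_a 0.84 [228. 249.] [0.435 0.168]
treenail_a 0.82 [278. 285.] [0.432 0.006]
bolt_a 0.9 [352. 334.] [ 0.436 -0.18 ]
bolt_a 0.56 [175. 215.] [0.431 0.361]
nut 0.85 [446. 401.] [ 0.435 -0.371]
nut 0.75 [422. 439.] [ 0.356 -0.382]
nut 0.64 [471. 380.] [ 0.496 -0.376]
nut 0.33 [355. 336.] [ 0.438 -0.185]
chisel 0.91 [301. 318.] [ 0.401 -0.089]
caulking_iron 0.61 [242. 272.] [0.409 0.089]
tray_bolts_end 0.79 [459. 276.] [ 0.707 -0.226]
tray_nuts_end 0.62 [377. 229.] [ 0.721 -0.004]
wrist [0.348 0.526 0.385] [[-0.44, -0.86, -0.28], [-0.9, 0.41, 0.13], [0.0, 0.31, -0.95]]
```

View pics/scene0.png

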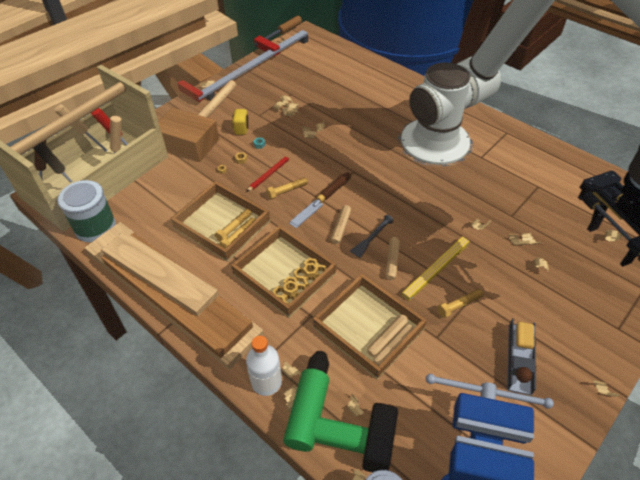

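View pics/side0.png

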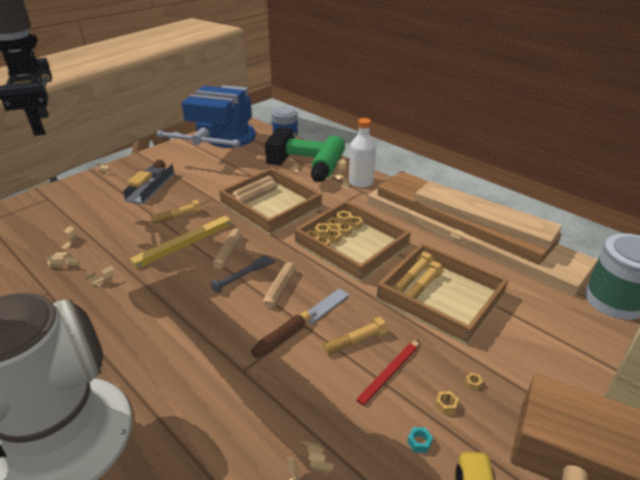

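The pictures show the treenails at scene px (341,223) and (392,257), and the bolts at (286,187) and (462,303). The bronze nuts are at (240,157), the larger one and so the target, and (222,169), smaller. The turquoise one is at (259,142). Next I'll get the orientations and tray corners.

```bash
cat >> h.py <<'E'
def axis(c,n,k=3):
    for d in models.cut_out(c,n)[:k]:
        v,u=np.nonzero(d["region"]);
        if len(u)<20: continue
        P=np.array([at(c,(a,b),H[n])[:2] for a,b in zip(u,v)])
        m=P.mean(0);w,V=np.linalg.eigh(np.cov((P-m).T));a=V[:,1]*np.sign(V[0,1]);t=(P-m)@a;s=np.abs((P-m)@V[:,0]);mid=(t.max()+t.min())/2
        print(n,round(d["confidence"],2),len(u),"mid",np.round(m+a*mid,3),"ang",round(np.degrees(np.arctan2(a[1],a[0])),1),"len",round(t.max()-t.min(),3),"widths -/+ end",np.round([s[t<t.min()+.02].max(),s[t>t.max()-.02].max()],4))
E
python3 - <<'E'
from h import *
for n in("scene","side"):
    c=imaging.capture(n);print(n)
    for k in('treenail_a','bolt_a','nut','chisel','caulking_iron'): axis(c,k)
    if n=="scene":
        for t in [[(370,278),(424,323),(375,372),(313,322)],[(281,230),(333,268),(297,312),(233,266)],[(218,186),(269,214),(230,256),(173,217)]]:
            print(np.round([at(c,p,.04)[:2] for p in t],3).tolist())
    else:
        for t in [[(270,172),(321,202),(278,229),(220,192)],[(350,205),(409,238),(364,273),(295,237)],[(428,248),(506,290),(457,333),(378,291)]]:
            print(np.round([at(c,p,.04)[:2] for p in t],3).tolist())
E
```

```text
scene
treenail_a 0.85 403 mid [0.44  0.172] ang 31.9 len 0.132 widths -/+ end [0.0119 0.0121]
treenail_a 0.58 377 mid [0.439 0.006] ang 26.0 len 0.134 widths -/+ end [0.0128 0.0122]
bolt_a 0.78 325 mid [ 0.438 -0.189] ang -21.8 len 0.116 widths -/+ end [0.0126 0.0224]
bolt_a 0.71 508 mid [0.439 0.367] ang -20.4 len 0.124 widths -/+ end [0.0131 0.0179]
nut 0.68 101 mid [ 0.436 -0.372] ang 53.0 len 0.044 widths -/+ end [0.0154 0.0155]
nut 0.53 59 mid [ 0.503 -0.379] ang 54.5 len 0.034 widths -/+ end [0.0104 0.0104]
nut 0.49 105 mid [ 0.357 -0.38 ] ang 53.3 len 0.047 widths -/+ end [0.0151 0.0161]
chisel 0.91 713 mid [ 0.404 -0.09 ] ang 3.4 len 0.245 widths -/+ end [0.014  0.0161]
caulking_iron 0.73 456 mid [0.413 0.09 ] ang 2.7 len 0.164 widths -/+ end [0.0144 0.018 ]
caulking_iron 0.18 120 mid [ 0.437 -0.372] ang 48.2 len 0.047 widths -/+ end [0.0173 0.0172]
[[0.54, 0.182], [0.556, 0.345], [0.718, 0.337], [0.715, 0.162]]
[[0.572, -0.075], [0.575, 0.099], [0.719, 0.118], [0.727, -0.082]]
[[0.572, -0.308], [0.554, -0.135], [0.711, -0.109], [0.722, -0.311]]
side
treenail_a 0.55 547 mid [
[... 323 characters left out ...]
.97 404 mid [ 0.433 -0.372] ang 20.3 len 0.044 widths -/+ end [0.0154 0.0156]
nut 0.79 451 mid [ 0.353 -0.379] ang 23.7 len 0.042 widths -/+ end [0.0161 0.0158]
nut 0.47 219 mid [ 0.497 -0.381] ang 22.2 len 0.033 widths -/+ end [0.0127 0.0127]
chisel 0.92 1463 mid [ 0.396 -0.093] ang -1.9 len 0.223 widths -/+ end [0.0155 0.0141]
chisel 0.7 7718 mid [ 0.647 -0.222] ang 37.0 len 0.28 widths -/+ end [0.0446 0.0463]
caulking_iron 0.74 645 mid [0.409 0.089] ang -4.0 len 0.144 widths -/+ end [0.0186 0.0202]
[[0.688, 0.319], [0.675, 0.127], [0.533, 0.117], [0.54, 0.33]]
[[0.712, 0.07], [0.702, -0.103], [0.549, -0.109], [0.538, 0.07]]
[[0.7, -0.151], [0.693, -0.326], [0.538, -0.319], [0.528, -0.16]]
```

>>> {"method": "apply_moves", "body": {"moves": [[[0.033,0.015,0.006],0],[[0.033,0.015,0.006],0],[[0.033,0.015,0.006],0],[[0.033,0.015,0.006],0],[[0.033,0.015,0.006],0]], "hand": 0.087}}

```text
time_s: 2.37
tcp_pos: [0.3889, 0.4219, 0.1925]
ee_rot: [[0.9, -0.435, 0.0], [-0.435, -0.9, 0.0], [0.0, -0.0, -1.0]]
wrist_force: [0.2, 0.3, -0.0]
gripper_width: 1.001
gripper_force: 0.0
```

>>> {"method": "apply_moves", "body": {"moves": [[[0.033,0.015,0.006],0],[[0.033,0.014,0.004],0],[[0,0,0],0],[[0,0,0],0]]}}

```text
time_s: 2.7
tcp_pos: [0.4359, 0.3667, 0.1824]
ee_rot: [[0.899, -0.439, -0.0], [-0.439, -0.899, -0.0], [-0.0, 0.0, -1.0]]
wrist_force: [0.1, -0.4, -0.1]
gripper_width: 0.996
gripper_force: 0.0
```

```bash
cat >> h.py <<'E'
def go(x,y,z,yaw=None):
    s=st();R=np.array(s["ee_rot"]);p=np.array(s["tcp_pos"]);cur=np.degrees(np.arctan2(R[1,0],R[0,0]))
    yaw=cur if yaw is None else yaw
    t=-((yaw-cur+90)%180-90);a=np.radians(cur-t)
    d=np.array([x,y,z])-p
    print("turn",round(t,1),"shift",np.round([d@[np.cos(a),np.sin(a),0],d@[np.sin(a),-np.cos(a),0],-d[2]],4),"cur yaw",round(cur,1))
E
python3 - <<'E'
from h import *
st();c=imaging.capture("wrist");cv2.imwrite("pics/w1.png",c["frame"]);axis(c,'bolt_a');find(c,['bolt_a'])
E
```

```text
2.7 [0.4359 0.3667 0.1824] [[0.899, -0.439, -0.0], [-0.439, -0.899, -0.0], [-0.0, 0.0, -1.0]] 0.9959800538982976 0.0
bolt_a 0.75 3186 mid [0.435 0.37 ] ang -19.4 len 0.119 widths -/+ end [0.0106 0.0176]
bolt_a 0.97 [315. 210.] [0.437 0.371]
bolt_a 0.38 [524. 105.] [0.441 0.174]
```

View pics/w1.png

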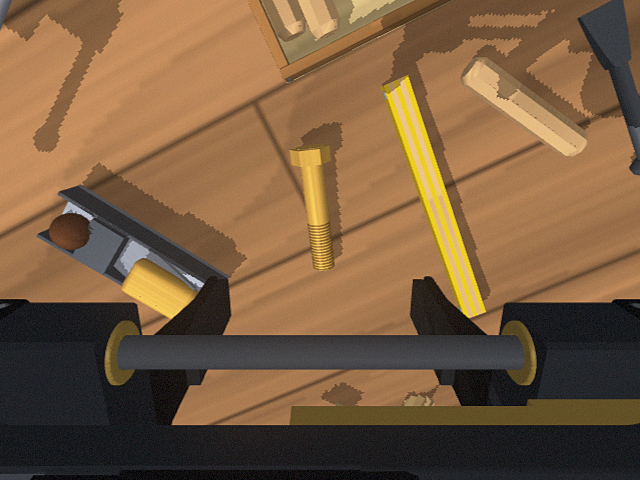

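Bolt at px (315,210), head at the top (310,157), so its head is on the far (+x) side. The surroundings are clear for the fingers, so I'm going down on it.

>>> {"method": "apply_moves", "body": {"moves": [[[0,0,0],-6.6],[[0.007,-0.003,0.03],0],[[0,0,0.04],0],[[0,0,0.04],0],[[0,0,0.03],0]]}}

```text
time_s: 3.27
tcp_pos: [0.4409, 0.3692, 0.0401]
ee_rot: [[0.945, -0.328, -0.001], [-0.328, -0.945, -0.001], [-0.001, 0.001, -1.0]]
wrist_force: [-0.5, 0.2, -1.2]
gripper_width: 1.0
gripper_force: 0.0
```

>>> {"method": "apply_moves", "body": {"moves": [[[0,0,0.02],0],[[0,0,0.012],0],[[0,0,0.006],0],[[0,0,0],0],[[0,0,0],0]]}}

```text
time_s: 3.68
tcp_pos: [0.4424, 0.37, 0.0051]
ee_rot: [[0.945, -0.328, 0.001], [-0.328, -0.945, 0.001], [0.0, -0.001, -1.0]]
wrist_force: [-1.1, 0.0, 0.9]
gripper_width: 1.0
gripper_force: 0.0
```

>>> {"method": "apply_moves", "body": {"moves": [[[0,0,0],0],[[0,0,0],0],[[0,0,0],0],[[0,0,0],0],[[0,0,0],0]], "hand": 0.0}}

```text
time_s: 4.1
tcp_pos: [0.4427, 0.369, 0.0051]
ee_rot: [[0.944, -0.329, 0.001], [-0.329, -0.944, 0.001], [0.0, -0.001, -1.0]]
wrist_force: [0.2, 1.0, 0.2]
gripper_width: 0.703
gripper_force: 0.0
```

>>> {"method": "apply_moves", "body": {"moves": [[[0,0,0],0],[[0,0,0],0],[[0,0,0],0],[[0,0,0],0],[[0,0,0],0]]}}

```text
time_s: 4.52
tcp_pos: [0.4425, 0.3688, 0.0045]
ee_rot: [[0.944, -0.329, -0.0], [-0.329, -0.944, -0.0], [-0.0, 0.0, -1.0]]
wrist_force: [0.5, -1.3, -0.3]
gripper_width: 0.324
gripper_force: 0.0
```

>>> {"method": "apply_moves", "body": {"moves": [[[0,0,0],0],[[0,0,0],0],[[0,0,0],0],[[0,0,0],0],[[0,0,0],0]]}}

```text
time_s: 4.93
tcp_pos: [0.4423, 0.3684, 0.0045]
ee_rot: [[0.944, -0.33, -0.001], [-0.33, -0.944, -0.001], [-0.0, 0.001, -1.0]]
wrist_force: [-1.4, -1.9, 2.2]
gripper_width: 0.221
gripper_force: 30.0
```

>>> {"method": "apply_moves", "body": {"moves": [[[0,0,-0.01],0],[[0,0,-0.03],0],[[0,0,-0.04],-6.4],[[0,0,-0.035],-6.4],[[0,0,0],-6.4]]}}

```text
time_s: 5.35
tcp_pos: [0.446, 0.3729, 0.1281]
ee_rot: [[1.0, 0.007, 0.011], [0.007, -1.0, 0.012], [0.011, -0.012, -1.0]]
wrist_force: [1.3, 0.5, -2.1]
gripper_width: 0.22
gripper_force: 30.0
```

>>> {"method": "apply_moves", "body": {"moves": [[[0.006,0.02,0],0],[[0.013,0.038,0],0],[[0.013,0.038,0],0],[[0.013,0.038,0],0],[[0.013,0.038,0],0]]}}

```text
time_s: 5.77
tcp_pos: [0.5002, 0.1953, 0.1197]
ee_rot: [[1.0, 0.0, -0.0], [0.0, -1.0, 0.0], [-0.0, -0.0, -1.0]]
wrist_force: [1.9, 0.8, -3.0]
gripper_width: 0.219
gripper_force: 30.0
```

>>> {"method": "apply_moves", "body": {"moves": [[[0.014,0.038,0],0],[[0.014,0.038,0],0],[[0.014,0.038,0],0],[[0.014,0.038,0],0],[[0.014,0.038,0],0]]}}

```text
time_s: 6.18
tcp_pos: [0.5703, 0.005, 0.1197]
ee_rot: [[1.0, -0.0, -0.0], [-0.0, -1.0, 0.0], [-0.0, -0.0, -1.0]]
wrist_force: [0.1, 0.7, -3.8]
gripper_width: 0.22
gripper_force: 30.0
```

>>> {"method": "apply_moves", "body": {"moves": [[[0.014,0.038,0],0],[[0.014,0.038,0],0],[[0.014,0.038,0],0],[[0.014,0.038,0],0],[[0.014,0.035,0],0]]}}

```text
time_s: 6.6
tcp_pos: [0.6401, -0.1824, 0.1193]
ee_rot: [[1.0, -0.001, -0.001], [-0.001, -1.0, 0.001], [-0.001, -0.001, -1.0]]
wrist_force: [0.4, 0.6, -3.5]
gripper_width: 0.222
gripper_force: 30.0
```

>>> {"method": "apply_moves", "body": {"moves": [[[0,0,0],0],[[0,0,0],0]]}}

```text
time_s: 6.77
tcp_pos: [0.6398, -0.1823, 0.1184]
ee_rot: [[1.0, -0.005, -0.001], [-0.005, -1.0, 0.001], [-0.001, -0.001, -1.0]]
wrist_force: [-0.9, 0.9, -3.0]
gripper_width: 0.217
gripper_force: 30.0
```

```bash
python3 - <<'E'
from h import *
c=imaging.capture("wrist");cv2.imwrite("pics/w2.png",c["frame"]);go(.64,-.26,.013,0);find(c,['bolt_a','tray_bolts_end','tray_nuts_end']);axis(c,'bolt_a')
E
```

```text
6.8167 [ 0.6395 -0.1809  0.1186] [[1.0, -0.003, -0.002], [-0.003, -1.0, 0.001], [-0.002, -0.001, -1.0]] 0.22250357637195953 29.994547963142395
turn -0.2 shift [0.0005 0.0791 0.1056] cur yaw -0.2
bolt_a 0.58 [322. 319.] [ 0.564 -0.183]
tray_bolts_end 0.59 [375. 133.] [ 0.709 -0.221]
tray_nuts_end 0.62 [ 57. 119.] [0.719 0.002]
bolt_a 0.87 9318 mid [ 0.574 -0.182] ang -0.4 len 0.194 widths -/+ end [0.0175 0.0305]
```

View pics/w2.png

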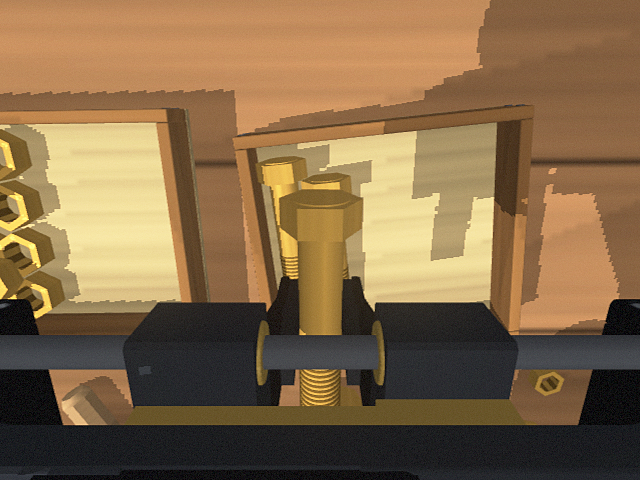

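```bash
python3 - <<'E'
from h import *
c=imaging.capture("wrist")
for t in [(235,137),(532,105),(520,330),(167,110),(204,305)]: print(t,np.round(at(c,t,.04)[:2],3))
for p in [(257,155),(497,124)]: print(p,np.round(at(c,p,.006)[:2],3))
find(c,['tray_bolts_end'])
E
```

```text
(235, 137) [ 0.709 -0.126]
(532, 105) [ 0.728 -0.308]
(520, 330) [ 0.571 -0.327]
(167, 110) [ 0.725 -0.085]
(204, 305) [ 0.591 -0.095]
(257, 155) [ 0.694 -0.133]
(497, 124) [ 0.716 -0.304]
tray_bolts_end 0.79 [380. 131.] [ 0.711 -0.221]
```

The held bolt (px ~322,260) points head-far. The bolts tray is turned about 6.5°, with its far rim running from (235,137) to (532,105), so I'll align to that.

```bash
cat >> h.py <<'E'
T={'b':(.709,-.219,6.5)}
def place(k,lx,ly,z):
    x,y,a=T[k];b=np.radians(a);go(x+lx*np.cos(b)-ly*np.sin(b),y+lx*np.sin(b)+ly*np.cos(b),z,a)
E
python3 - <<'E'
from h import *
place('b',-.064,-.052,.0105)
E
```

```text
7.1167 [ 0.6402 -0.179   0.1199] [[1.0, 0.001, 0.0], [0.001, -1.0, 0.0], [0.0, -0.0, -1.0]] 0.21674348680052802 29.99446839094162
turn -6.4 shift [-1.000e-04  9.950e-02  1.094e-01] cur yaw 0.1
```

>>> {"method": "apply_moves", "body": {"moves": [[[0,0,0],-6.4],[[0,0.035,0],0],[[0,0.035,0],0],[[0,0.03,0.01],0],[[0,0,0.03],0]]}}

```text
time_s: 7.53
tcp_pos: [0.6556, -0.2855, 0.0853]
ee_rot: [[0.994, 0.109, 0.013], [0.109, -0.994, -0.006], [0.012, 0.008, -1.0]]
wrist_force: [2.2, 1.2, -2.4]
gripper_width: 0.221
gripper_force: 30.0
```

>>> {"method": "apply_moves", "body": {"moves": [[[0,0,0.03],0],[[0,0,0.02],0],[[0,0,0.012],0],[[0,0,0.005],0],[[0,0,0],0]]}}

```text
time_s: 7.95
tcp_pos: [0.6513, -0.2791, 0.0123]
ee_rot: [[0.994, 0.112, -0.001], [0.112, -0.994, -0.0], [-0.001, 0.0, -1.0]]
wrist_force: [0.9, -0.5, -2.8]
gripper_width: 0.221
gripper_force: 30.0
```

>>> {"method": "apply_moves", "body": {"moves": [[[0,0,0],0],[[0,0,0],0]]}}

```text
time_s: 8.12
tcp_pos: [0.653, -0.2797, 0.0147]
ee_rot: [[0.994, 0.112, 0.004], [0.112, -0.994, -0.001], [0.004, 0.002, -1.0]]
wrist_force: [0.4, 0.6, -3.6]
gripper_width: 0.222
gripper_force: 30.0
```

>>> {"method": "apply_moves", "body": {"moves": [[[0,0,0.001],0],[[0,0,0.001],0],[[0,0,0],0],[[0,0,0],0]]}}

```text
time_s: 8.45
tcp_pos: [0.6514, -0.2797, 0.0108]
ee_rot: [[0.994, 0.111, 0.0], [0.111, -0.994, -0.0], [0.0, 0.0, -1.0]]
wrist_force: [-0.2, 0.3, -3.4]
gripper_width: 0.218
gripper_force: 30.0
```

>>> {"method": "apply_moves", "body": {"moves": [[[0,0,0.001],0],[[0,0,0],0],[[0,0,0],0]]}}

```text
time_s: 8.7
tcp_pos: [0.6514, -0.2797, 0.0105]
ee_rot: [[0.994, 0.111, 0.0], [0.111, -0.994, -0.0], [0.0, 0.0, -1.0]]
wrist_force: [-1.8, 1.0, 2.2]
gripper_width: 0.222
gripper_force: 30.0
```

>>> {"method": "apply_moves", "body": {"moves": [[[0,0,0],0],[[0,0,0],0],[[0,0,0],0],[[0,0,0],0],[[0,0,0],0]], "hand": 0.03}}

```text
time_s: 9.12
tcp_pos: [0.6515, -0.2797, 0.0095]
ee_rot: [[0.994, 0.111, 0.0], [0.111, -0.994, -0.0], [0.0, 0.0, -1.0]]
wrist_force: [-0.0, 0.8, -0.2]
gripper_width: 0.343
gripper_force: 0.0
```

>>> {"method": "apply_moves", "body": {"moves": [[[0,0,-0.01],0],[[0,0,-0.02],0],[[0,0,-0.03],0],[[0,0,-0.04],0],[[0,0,-0.04],0]]}}

```text
time_s: 9.53
tcp_pos: [0.6507, -0.2796, 0.151]
ee_rot: [[0.994, 0.111, -0.002], [0.111, -0.994, 0.0], [-0.002, -0.0, -1.0]]
wrist_force: [1.8, 0.5, 0.7]
gripper_width: 0.341
gripper_force: 0.0
```

```bash
python3 - <<'E'
from h import *
go(.428,-.187,.17,-19)
E
```

```text
9.5333 [ 0.6507 -0.2796  0.151 ] [[0.994, 0.111, -0.002], [0.111, -0.994, 0.0], [-0.002, -0.0, -1.0]] 0.34079884050762865 0.0
turn 25.4 shift [-0.2407 -0.0151 -0.019 ] cur yaw 6.4
```

>>> {"method": "apply_moves", "body": {"moves": [[[0,0,0],6.4],[[0,0,0],6.4],[[0,0,0],6.3],[[0,0,0],6.3],[[-0.02,-0.002,-0.004],0]], "hand": 0.055}}

```text
time_s: 9.95
tcp_pos: [0.6345, -0.272, 0.1529]
ee_rot: [[0.944, -0.33, 0.001], [-0.33, -0.944, -0.001], [0.001, 0.0, -1.0]]
wrist_force: [-0.2, 0.8, 0.9]
gripper_width: 0.603
gripper_force: 0.0
```

>>> {"method": "apply_moves", "body": {"moves": [[[-0.04,-0.002,-0.004],0],[[-0.04,-0.002,-0.004],0],[[-0.04,-0.002,-0.004],0],[[-0.04,-0.002,-0.004],0],[[-0.04,-0.004,0],0]]}}

```text
time_s: 10.37
tcp_pos: [0.4467, -0.1945, 0.1709]
ee_rot: [[0.945, -0.326, 0.003], [-0.326, -0.945, -0.001], [0.003, -0.0, -1.0]]
wrist_force: [1.1, 0.6, 1.2]
gripper_width: 0.633
gripper_force: 0.0
```

>>> {"method": "apply_moves", "body": {"moves": [[[-0.02,0,0],0],[[0,0,0],0],[[0,0,0],0],[[0,0,0],0]]}}

```text
time_s: 10.7
tcp_pos: [0.4302, -0.1884, 0.1706]
ee_rot: [[0.945, -0.326, 0.003], [-0.326, -0.945, -0.001], [0.003, -0.0, -1.0]]
wrist_force: [1.1, 0.2, 0.1]
gripper_width: 0.635
gripper_force: 0.0
```

```bash
python3 - <<'E'
from h import *
c=imaging.capture("wrist");cv2.imwrite("pics/w3.png",c["frame"]);axis(c,'bolt_a');find(c,['bolt_a','chisel','tray_bolts_end'])
b=np.radians(-19);go(.436+.008*np.cos(b),-.187+.008*np.sin(b),.0045,-19)
E
```

```text
bolt_a 0.72 3359 mid [ 0.433 -0.186] ang -18.8 len 0.117 widths -/+ end [0.0103 0.0173]
bolt_a 0.65 [314. 210.] [ 0.434 -0.184]
chisel 0.68 [230. 276.] [ 0.399 -0.09 ]
10.95 [ 0.4296 -0.1884  0.1692] [[0.945, -0.326, -0.001], [-0.326, -0.945, -0.0], [-0.001, 0.0, -1.0]] 0.6325369063408165 0.0
turn -0.0 shift [ 0.0135 -0.0034  0.1647] cur yaw -19.0
```

View pics/w3.png

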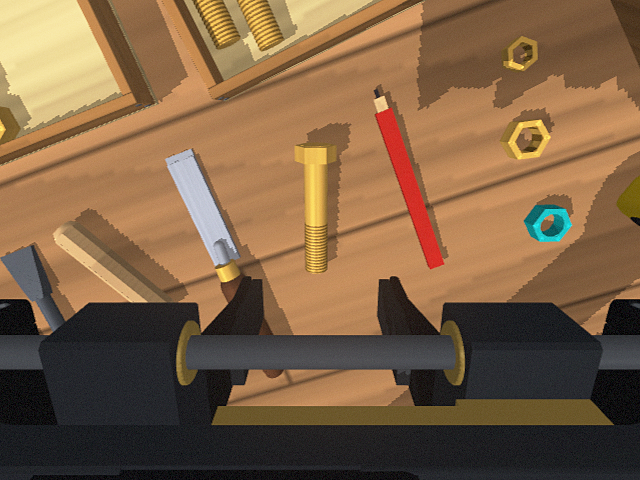

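Bolt at px (316,208), head far, with the chisel clear to its left (200,205). The larger bronze nut is at (526,139).

>>> {"method": "apply_moves", "body": {"moves": [[[0.01,-0.003,0.03],0],[[0,0,0.04],0],[[0,0,0.04],0],[[0,0,0.03],0],[[0,0,0.015],0]]}}

```text
time_s: 11.37
tcp_pos: [0.4371, -0.1885, 0.0105]
ee_rot: [[0.945, -0.327, -0.007], [-0.327, -0.945, 0.001], [-0.007, 0.002, -1.0]]
wrist_force: [-0.4, -0.1, 0.3]
gripper_width: 0.628
gripper_force: 0.0
```

>>> {"method": "apply_moves", "body": {"moves": [[[0,0,0.007],0],[[0,0,0.003],0],[[0,0,0],0],[[0,0,0],0]]}}

```text
time_s: 11.7
tcp_pos: [0.4406, -0.1888, 0.0055]
ee_rot: [[0.945, -0.326, 0.002], [-0.326, -0.945, -0.0], [0.002, -0.0, -1.0]]
wrist_force: [-0.2, -0.2, -0.6]
gripper_width: 0.636
gripper_force: 0.0
```

>>> {"method": "apply_moves", "body": {"moves": [[[0,0,0],0],[[0,0,0],0],[[0,0,0],0],[[0,0,0],0],[[0,0,0],0]], "hand": 0.0}}

```text
time_s: 12.12
tcp_pos: [0.4396, -0.1886, 0.005]
ee_rot: [[0.945, -0.326, 0.001], [-0.326, -0.945, -0.0], [0.001, -0.0, -1.0]]
wrist_force: [-0.5, -0.6, -0.3]
gripper_width: 0.339
gripper_force: 0.0
```

>>> {"method": "apply_moves", "body": {"moves": [[[0,0,0],0],[[0,0,0],0],[[0,0,0],0],[[0,0,0],0],[[0,0,0],0]]}}

```text
time_s: 12.53
tcp_pos: [0.4396, -0.1886, 0.0047]
ee_rot: [[0.945, -0.326, 0.0], [-0.326, -0.945, -0.0], [0.0, -0.0, -1.0]]
wrist_force: [0.1, 0.4, 2.0]
gripper_width: 0.222
gripper_force: 30.0
```

```bash
python3 - <<'E'
from h import *
place('b',-.064,-.009,.0105)
E
```

```text
12.5333 [ 0.4396 -0.1886  0.0047] [[0.945, -0.326, 0.0], [-0.326, -0.945, -0.0], [0.0, -0.0, -1.0]] 0.22210564766345767 29.998939633369446
turn -25.5 shift [ 0.2002  0.0697 -0.0058] cur yaw -19.0
```

>>> {"method": "apply_moves", "body": {"moves": [[[0,0,-0.01],0],[[0,0,-0.03],0],[[0,0,-0.04],0],[[0,0,-0.02],-6.4],[[0,0,0],-6.4]]}}

```text
time_s: 12.95
tcp_pos: [0.4423, -0.189, 0.1087]
ee_rot: [[0.995, -0.103, 0.009], [-0.103, -0.995, -0.001], [0.009, 0.0, -1.0]]
wrist_force: [1.3, -0.3, -3.4]
gripper_width: 0.217
gripper_force: 30.0
```

>>> {"method": "apply_moves", "body": {"moves": [[[0,0,0],-6.4],[[0,0,0],-6.3],[[0.03,0.01,0],0],[[0.034,0.012,0],0],[[0.034,0.012,0],0]]}}

```text
time_s: 13.37
tcp_pos: [0.5405, -0.2113, 0.1037]
ee_rot: [[0.994, 0.112, -0.002], [0.112, -0.994, 0.001], [-0.002, -0.001, -1.0]]
wrist_force: [0.6, 0.7, -1.9]
gripper_width: 0.217
gripper_force: 30.0
```

>>> {"method": "apply_moves", "body": {"moves": [[[0.034,0.012,0],0],[[0.034,0.012,0],0],[[0.034,0.012,0],0],[[0,0,0],0],[[0,0,0],0]]}}

```text
time_s: 13.78
tcp_pos: [0.646, -0.2354, 0.1011]
ee_rot: [[0.994, 0.112, -0.005], [0.112, -0.994, 0.001], [-0.004, -0.002, -1.0]]
wrist_force: [-0.4, -0.1, -3.4]
gripper_width: 0.219
gripper_force: 30.0
```

```bash
python3 - <<'E'
from h import *
c=imaging.capture("wrist");cv2.imwrite("pics/w4.png",c["frame"])
place('b',-.064,-.009,.0105);find(c,['bolt_a','tray_bolts_end']);axis(c,'bolt_a')
E
```

```text
13.8333 [ 0.6447 -0.2352  0.1016] [[0.994, 0.112, -0.005], [0.112, -0.994, 0.002], [-0.005, -0.002, -1.0]] 0.22237279772296337 29.99821364879608
turn -0.1 shift [0.0017 0.0002 0.0911] cur yaw 6.4
bolt_a 0.83 [317. 317.] [ 0.582 -0.24 ]
bolt_a 0.58 [387. 245.] [ 0.645 -0.283]
tray_bolts_end 0.59 [308. 141.] [ 0.71 -0.22]
tray_bolts_end 0.45 [319. 320.] [ 0.575 -0.243]
bolt_a 0.96 9524 mid [ 0.589 -0.242] ang 6.7 len 0.18 widths -/+ end [0.0172 0.0287]
bolt_a 0.79 4864 mid [ 0.649 -0.282] ang 5.5 len 0.11 widths -/+ end [0.0108 0.0182]
```

View pics/w4.png

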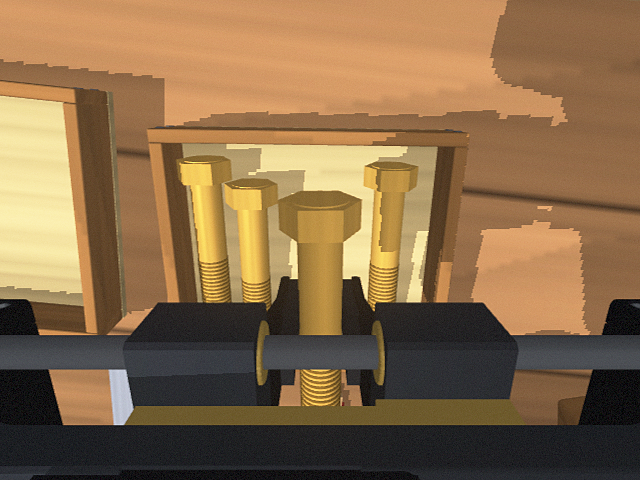

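The first bolt lies flat at px (388,240), stock at (205,230) and (255,245), and the gap under the held bolt is clear.

>>> {"method": "apply_moves", "body": {"moves": [[[0,0,0.03],0],[[0,0,0.03],0],[[0,0,0.018],0],[[0,0,0.008],0],[[0,0,0.002],0]]}}

```text
time_s: 14.4
tcp_pos: [0.6443, -0.2353, 0.0151]
ee_rot: [[0.994, 0.113, -0.004], [0.113, -0.994, 0.001], [-0.003, -0.001, -1.0]]
wrist_force: [-0.4, -0.6, -2.4]
gripper_width: 0.223
gripper_force: 30.0
```

>>> {"method": "apply_moves", "body": {"moves": [[[0,0,0.001],0],[[0,0,0],0],[[0,0,0],0],[[0,0,0],0]]}}

```text
time_s: 14.73
tcp_pos: [0.647, -0.2358, 0.0173]
ee_rot: [[0.994, 0.113, 0.003], [0.113, -0.994, -0.0], [0.003, 0.001, -1.0]]
wrist_force: [-0.8, -0.0, -3.3]
gripper_width: 0.219
gripper_force: 30.0
```

>>> {"method": "apply_moves", "body": {"moves": [[[0,0,0.001],0],[[0,0,0.001],0],[[0,0,0],0],[[0,0,0],0]]}}

```text
time_s: 15.07
tcp_pos: [0.646, -0.2356, 0.0135]
ee_rot: [[0.994, 0.113, -0.0], [0.113, -0.994, 0.0], [-0.0, -0.0, -1.0]]
wrist_force: [0.8, -0.8, -3.4]
gripper_width: 0.215
gripper_force: 30.0
```

>>> {"method": "apply_moves", "body": {"moves": [[[0,0,0.001],0],[[0,0,0],0],[[0,0,0],0],[[0,0,0],0]]}}

```text
time_s: 15.4
tcp_pos: [0.646, -0.2356, 0.0125]
ee_rot: [[0.994, 0.113, -0.0], [0.113, -0.994, -0.0], [-0.0, -0.0, -1.0]]
wrist_force: [-0.2, -0.0, -2.6]
gripper_width: 0.216
gripper_force: 30.0
```

>>> {"method": "apply_moves", "body": {"moves": [[[0,0,0.001],0],[[0,0,0],0],[[0,0,0],0],[[0,0,0],0]]}}

```text
time_s: 15.73
tcp_pos: [0.646, -0.2356, 0.0115]
ee_rot: [[0.994, 0.113, -0.0], [0.113, -0.994, -0.0], [-0.0, 0.0, -1.0]]
wrist_force: [-0.3, -0.2, -3.6]
gripper_width: 0.22
gripper_force: 30.0
```

>>> {"method": "apply_moves", "body": {"moves": [[[0,0,0.001],0],[[0,0,0],0],[[0,0,0],0],[[0,0,0],0]]}}

```text
time_s: 16.07
tcp_pos: [0.6462, -0.2357, 0.0109]
ee_rot: [[0.994, 0.113, 0.001], [0.113, -0.994, -0.0], [0.001, 0.0, -1.0]]
wrist_force: [-0.6, 0.2, -1.2]
gripper_width: 0.218
gripper_force: 30.0
```

Touching. I'll release, rise, and head for the nut.

>>> {"method": "apply_moves", "body": {"moves": [[[0,0,0],0],[[0,0,0],0],[[0,0,0],0],[[0,0,0],0],[[0,0,0],0]], "hand": 0.028}}

```text
time_s: 16.48
tcp_pos: [0.6462, -0.2357, 0.0108]
ee_rot: [[0.994, 0.113, 0.001], [0.113, -0.994, -0.0], [0.001, 0.0, -1.0]]
wrist_force: [0.7, 0.5, 0.8]
gripper_width: 0.319
gripper_force: 0.0
```

>>> {"method": "apply_moves", "body": {"moves": [[[0,0,-0.01],0],[[0,0,-0.02],0],[[0,0,-0.03],0],[[0,0,-0.04],0],[[0,0,-0.04],0]]}}

```text
time_s: 16.9
tcp_pos: [0.6454, -0.2356, 0.1521]
ee_rot: [[0.994, 0.113, -0.002], [0.113, -0.994, -0.0], [-0.002, -0.0, -1.0]]
wrist_force: [0.7, 0.3, -0.5]
gripper_width: 0.32
gripper_force: 0.0
```

```bash
python3 - <<'E'
from h import *
go(.42,-.373,.16,6.4)
E
```

```text
16.9 [ 0.6454 -0.2356  0.1521] [[0.994, 0.113, -0.002], [0.113, -0.994, -0.0], [-0.002, -0.0, -1.0]] 0.3202789334623036 0.0
turn 0.1 shift [-0.2393  0.1114 -0.0079] cur yaw 6.5
```

>>> {"method": "apply_moves", "body": {"moves": [[[-0.02,0.01,0],0],[[-0.036,0.017,0],0],[[-0.036,0.017,0],0],[[-0.036,0.017,0],0],[[-0.036,0.017,0],0]], "hand": 0.06}}

```text
time_s: 17.32
tcp_pos: [0.4904, -0.3322, 0.1517]
ee_rot: [[0.994, 0.114, 0.001], [0.114, -0.994, -0.001], [0.001, 0.001, -1.0]]
wrist_force: [0.7, -0.5, 0.3]
gripper_width: 0.615
gripper_force: 0.0
```

>>> {"method": "apply_moves", "body": {"moves": [[[-0.036,0.017,0],0],[[-0.036,0.016,0],0],[[0,0,0],0],[[0,0,0],0],[[0,0,0],0]]}}

```text
time_s: 17.73
tcp_pos: [0.4245, -0.3729, 0.1515]
ee_rot: [[0.994, 0.112, 0.002], [0.112, -0.994, -0.001], [0.002, 0.001, -1.0]]
wrist_force: [0.0, 0.9, 1.0]
gripper_width: 0.685
gripper_force: 0.0
```

```bash
python3 - <<'E'
from h import *
c=imaging.capture("wrist");find(c,['nut']);axis(c,'nut')
b=max((d for d in models.cut_out(c,'nut')),key=lambda d:d["region"][120:300,220:420].sum())
v,u=np.nonzero(b["region"]);print(u.min(),u.max(),v.min(),v.max());st()
x,y=int(u.mean()),int(v.mean());f=c["frame"][max(0,y-60):y+60,max(0,x-80):x+80];cv2.imwrite("pics/w5.png",cv2.resize(f,None,fx=4,fy=4))
E
```

```text
nut 0.95 [333. 121.] [ 0.503 -0.375]
nut 0.86 [314. 289.] [ 0.356 -0.375]
nut 0.8 [319. 206.] [ 0.434 -0.371]
nut 0.84 912 mid [ 0.354 -0.378] ang 10.7 len 0.04 widths -/+ end [0.0154 0.0153]
nut 0.79 932 mid [ 0.433 -0.371] ang 3.9 len 0.036 widths -/+ end [0.0163 0.0161]
nut 0.64 538 mid [ 0.5  -0.38] ang 52.0 len 0.026 widths -/+ end [0.0116 0.0116]
300 338 185 227
17.9333 [ 0.4252 -0.3719  0.1506] [[0.993, 0.114, 0.0], [0.114, -0.993, -0.0], [0.0, 0.0, -1.0]] 0.6856365895092321 0.0
```

View pics/w5.png

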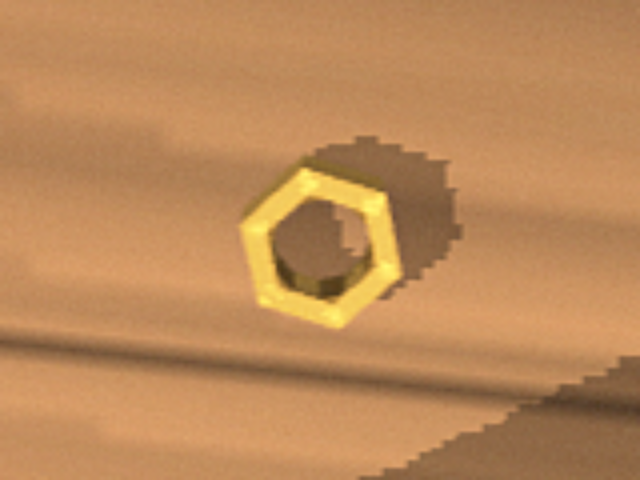

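The larger nut is centred at px (319,206), with one pair of flats about 14° off the tool. Yaw 20.5° lines the fingers up with those flats.

>>> {"method": "apply_moves", "body": {"moves": [[[0,0,0.01],-7],[[0,0,0.02],-7],[[0.0085,0.0015,0.03],0],[[0,0,0.03],0],[[0,0,0.03],0]]}}

```text
time_s: 18.35
tcp_pos: [0.434, -0.3704, 0.0296]
ee_rot: [[0.936, 0.352, 0.001], [0.352, -0.936, -0.001], [0.001, 0.001, -1.0]]
wrist_force: [0.1, 0.6, 0.9]
gripper_width: 0.688
gripper_force: 0.0
```

>>> {"method": "apply_moves", "body": {"moves": [[[0,0,0.015],0],[[0,0,0.008],0],[[0,0,0.004],0],[[0,0,0],0],[[0,0,0],0]]}}

```text
time_s: 18.77
tcp_pos: [0.4336, -0.3712, 0.0045]
ee_rot: [[0.937, 0.351, 0.002], [0.351, -0.937, -0.001], [0.001, 0.002, -1.0]]
wrist_force: [-0.6, 0.1, 1.2]
gripper_width: 0.687
gripper_force: 0.0
```

>>> {"method": "apply_moves", "body": {"moves": [[[0,0,0],0],[[0,0,0],0],[[0,0,0],0],[[0,0,0],0],[[0,0,0],0]], "hand": 0.0}}

```text
time_s: 19.18
tcp_pos: [0.4327, -0.3711, 0.004]
ee_rot: [[0.937, 0.35, 0.001], [0.35, -0.937, -0.0], [0.001, 0.001, -1.0]]
wrist_force: [-0.5, -0.5, 0.1]
gripper_width: 0.395
gripper_force: 0.0
```

>>> {"method": "apply_moves", "body": {"moves": [[[0,0,0],0],[[0,0,0],0],[[0,0,0],0],[[0,0,0],0]]}}

```text
time_s: 19.52
tcp_pos: [0.4326, -0.3711, 0.0039]
ee_rot: [[0.937, 0.35, 0.0], [0.35, -0.937, -0.0], [0.0, 0.0, -1.0]]
wrist_force: [-0.7, -0.4, 3.0]
gripper_width: 0.339
gripper_force: 29.9
```

>>> {"method": "apply_moves", "body": {"moves": [[[0,0,-0.01],0],[[0,0,-0.03],0],[[0,0,-0.04],5.5],[[0,0,-0.03],5.5],[[0,0,0],5.5]]}}

```text
time_s: 19.93
tcp_pos: [0.4363, -0.3733, 0.1212]
ee_rot: [[0.998, 0.066, 0.012], [0.066, -0.998, -0.008], [0.011, 0.008, -1.0]]
wrist_force: [1.1, -0.4, -0.8]
gripper_width: 0.338
gripper_force: 29.9
```

>>> {"method": "apply_moves", "body": {"moves": [[[0.012,-0.016,0],0],[[0.023,-0.032,0],0],[[0.023,-0.032,0],0],[[0.023,-0.032,0],0],[[0.023,-0.032,0],0]]}}

```text
time_s: 20.35
tcp_pos: [0.5266, -0.2185, 0.114]
ee_rot: [[0.998, 0.068, 0.0], [0.068, -0.998, 0.0], [0.0, -0.0, -1.0]]
wrist_force: [0.3, -0.9, -0.8]
gripper_width: 0.343
gripper_force: 29.9
```

>>> {"method": "apply_moves", "body": {"moves": [[[0.023,-0.032,0],0],[[0.023,-0.032,0],0],[[0.023,-0.032,0],0],[[0.023,-0.032,0],0],[[0.023,-0.032,0],0]]}}

```text
time_s: 20.77
tcp_pos: [0.6303, -0.0506, 0.1138]
ee_rot: [[0.998, 0.069, -0.0], [0.069, -0.998, 0.0], [-0.0, -0.0, -1.0]]
wrist_force: [-0.1, -1.6, -1.1]
gripper_width: 0.34
gripper_force: 29.9
```

>>> {"method": "apply_moves", "body": {"moves": [[[0.01,-0.012,0],0],[[0,0,0],0],[[0,0,0],0],[[0,0,0],0]]}}

```text
time_s: 21.1
tcp_pos: [0.6381, -0.0405, 0.1133]
ee_rot: [[0.998, 0.069, -0.002], [0.069, -0.998, -0.0], [-0.002, -0.0, -1.0]]
wrist_force: [-0.5, 0.1, -0.7]
gripper_width: 0.339
gripper_force: 29.9
```

```bash
python3 - <<'E'
from h import *
c=imaging.capture("wrist");cv2.imwrite("pics/w6.png",c["frame"]);find(c,['tray_nuts_end']);st()
c=imaging.capture("side");axis(c,'bolt_a',5)
E
```

```text
tray_nuts_end 0.87 [265. 112.] [0.719 0.003]
21.2 [ 0.6382 -0.0411  0.1136] [[0.998, 0.068, -0.001], [0.068, -0.998, -0.0], [-0.001, 0.0, -1.0]] 0.34343538751585584 29.915849416865967
bolt_a 0.76 502 mid [ 0.654 -0.233] ang 7.8 len 0.131 widths -/+ end [0.0106 0.0151]
bolt_a 0.7 658 mid [ 0.658 -0.278] ang 7.3 len 0.141 widths -/+ end [0.0117 0.0158]
bolt_a 0.18 574 mid [0.406 0.086] ang -3.9 len 0.142 widths -/+ end [0.0187 0.0186]
```

View pics/w6.png

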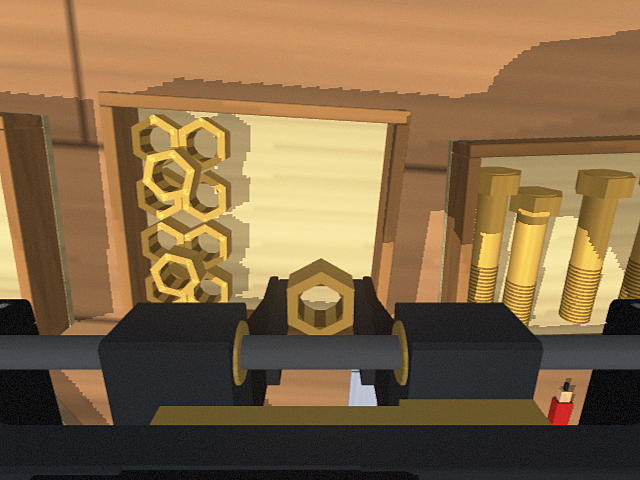

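The nut tray floor right of the stock is free (px 250–380), and the held nut is at (320,297). Lowering it.

>>> {"method": "apply_moves", "body": {"moves": [[[0,-0.005,0.03],0],[[0,0,0.035],0],[[0,0,0.02],0],[[0,0,0.01],0],[[0,0,0.005],0]]}}

```text
time_s: 21.72
tcp_pos: [0.6377, -0.0357, 0.0119]
ee_rot: [[0.998, 0.068, -0.003], [0.068, -0.998, -0.001], [-0.003, 0.0, -1.0]]
wrist_force: [-0.5, -0.2, -0.1]
gripper_width: 0.339
gripper_force: 29.9
```

>>> {"method": "apply_moves", "body": {"moves": [[[0,0,0.001],0],[[0,0,0],0],[[0,0,0],0],[[0,0,0],0]]}}

```text
time_s: 22.05
tcp_pos: [0.6398, -0.0347, 0.0142]
ee_rot: [[0.998, 0.069, 0.003], [0.069, -0.998, 0.0], [0.003, -0.0, -1.0]]
wrist_force: [0.9, 0.7, -0.1]
gripper_width: 0.337
gripper_force: 29.9
```

>>> {"method": "apply_moves", "body": {"moves": [[[0,0,0.001],0],[[0,0,0],0],[[0,0,0],0]]}}

```text
time_s: 22.3
tcp_pos: [0.6389, -0.0348, 0.012]
ee_rot: [[0.998, 0.069, 0.001], [0.069, -0.998, 0.0], [0.001, -0.0, -1.0]]
wrist_force: [-1.1, 0.3, -1.2]
gripper_width: 0.341
gripper_force: 29.9
```

>>> {"method": "apply_moves", "body": {"moves": [[[0,0,0.001],0],[[0,0,0],0],[[0,0,0],0],[[0,0,0],0]]}}

```text
time_s: 22.63
tcp_pos: [0.6387, -0.0348, 0.0104]
ee_rot: [[0.998, 0.069, -0.0], [0.069, -0.998, -0.0], [-0.0, 0.0, -1.0]]
wrist_force: [0.4, 0.1, -0.7]
gripper_width: 0.342
gripper_force: 29.9
```

>>> {"method": "apply_moves", "body": {"moves": [[[0,0,0.001],0],[[0,0,0],0],[[0,0,0],0],[[0,0,0],0]]}}

```text
time_s: 22.97
tcp_pos: [0.6389, -0.0348, 0.0099]
ee_rot: [[0.998, 0.069, 0.0], [0.069, -0.998, -0.0], [0.0, 0.0, -1.0]]
wrist_force: [-1.0, 0.6, 1.2]
gripper_width: 0.339
gripper_force: 29.9
```

Touchdown. I'll release and go on to the treenail at (0.439, 0.006).

>>> {"method": "apply_moves", "body": {"moves": [[[0,0,0],0],[[0,0,0],0],[[0,0,0],0],[[0,0,0],0],[[0,0,0],0]], "hand": 0.037}}

```text
time_s: 23.38
tcp_pos: [0.6387, -0.0349, 0.0094]
ee_rot: [[0.998, 0.069, -0.0], [0.069, -0.998, -0.0], [-0.0, 0.0, -1.0]]
wrist_force: [-0.2, 0.8, -0.4]
gripper_width: 0.424
gripper_force: 0.0
```

>>> {"method": "apply_moves", "body": {"moves": [[[0,0,-0.01],0],[[0,0,-0.02],0],[[0,0,-0.03],0],[[0,0,-0.04],0],[[0,0,-0.04],0]]}}

```text
time_s: 23.8
tcp_pos: [0.6381, -0.035, 0.1511]
ee_rot: [[0.998, 0.069, -0.002], [0.069, -0.998, -0.0], [-0.002, 0.0, -1.0]]
wrist_force: [1.2, -0.7, 0.5]
gripper_width: 0.427
gripper_force: 0.0
```

```bash
python3 - <<'E'
from h import *
go(.435,.007,.16,28)
E
```

```text
23.8 [ 0.6381 -0.035   0.1511] [[0.998, 0.069, -0.002], [0.069, -0.998, -0.0], [-0.002, 0.0, -1.0]] 0.42696968840579796 0.0
turn -24.0 shift [-0.1596 -0.1324 -0.0089] cur yaw 4.0
```

>>> {"method": "apply_moves", "body": {"moves": [[[0,0,0],-6],[[0,0,0],-6],[[0,0,0],-6],[[0,0,0],-6],[[-0.03,-0.024,-0.002],0]], "hand": 0.05}}

```text
time_s: 24.22
tcp_pos: [0.6053, -0.0281, 0.1505]
ee_rot: [[0.882, 0.471, 0.003], [0.471, -0.882, -0.001], [0.002, 0.002, -1.0]]
wrist_force: [0.4, 0.9, 1.2]
gripper_width: 0.569
gripper_force: 0.0
```

>>> {"method": "apply_moves", "body": {"moves": [[[-0.026,-0.022,-0.002],0],[[-0.026,-0.022,-0.002],0],[[-0.026,-0.022,-0.002],0],[[-0.026,-0.022,-0.001],0],[[-0.026,-0.02,0],0]]}}

```text
time_s: 24.63
tcp_pos: [0.4341, 0.0068, 0.1594]
ee_rot: [[0.883, 0.469, 0.001], [0.469, -0.883, 0.0], [0.001, 0.0, -1.0]]
wrist_force: [0.4, -0.2, 0.4]
gripper_width: 0.576
gripper_force: 0.0
```

>>> {"method": "apply_moves", "body": {"moves": [[[0,0,0],0],[[0,0,0],0],[[0,0,0],0]]}}

```text
time_s: 24.88
tcp_pos: [0.4365, 0.007, 0.1597]
ee_rot: [[0.883, 0.47, 0.003], [0.47, -0.883, 0.001], [0.003, 0.001, -1.0]]
wrist_force: [0.5, 1.2, 0.9]
gripper_width: 0.576
gripper_force: 0.0
```

```bash
python3 - <<'E'
from h import *
c=imaging.capture("wrist");cv2.imwrite("pics/w7.png",c["frame"]);axis(c,'treenail_a');find(c,['treenail_a','chisel','caulking_iron']);st()
E
```

```text
treenail_a 0.87 5938 mid [0.438 0.174] ang 32.1 len 0.124 widths -/+ end [0.0145 0.0147]
treenail_a 0.83 3968 mid [0.436 0.007] ang 25.6 len 0.125 widths -/+ end [0.0123 0.0123]
treenail_a 0.97 [134. 115.] [0.44  0.175]
treenail_a 0.69 [319. 215.] [0.436 0.008]
chisel 0.79 [396. 298.] [ 0.399 -0.091]
chisel 0.47 [218. 195.] [0.412 0.091]
caulking_iron 0.85 [216. 197.] [0.408 0.093]
25.1333 [0.4363 0.0066 0.1584] [[0.884, 0.468, -0.0], [0.468, -0.884, -0.0], [-0.0, 0.0, -1.0]] 0.5747943202269767 0.0
```

View pics/w7.png

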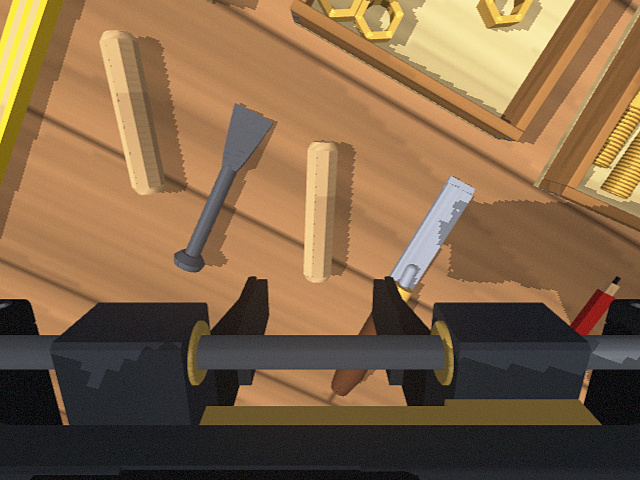

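Treenail at px (319,213); caulking iron to its left (225,190) and chisel to its right (430,235), both outside the finger span of about 270–370. Descending.

>>> {"method": "apply_moves", "body": {"moves": [[[0,0,0.03],1.5],[[0,0,0.04],0],[[0,0,0.04],0],[[0,0,0.025],0],[[0,0,0.012],0]]}}

```text
time_s: 25.55
tcp_pos: [0.4336, 0.0057, 0.008]
ee_rot: [[0.896, 0.445, -0.007], [0.445, -0.896, -0.002], [-0.007, -0.001, -1.0]]
wrist_force: [0.5, -0.9, -0.5]
gripper_width: 0.572
gripper_force: 0.0
```

>>> {"method": "apply_moves", "body": {"moves": [[[0,0,0.006],0],[[0,0,0.002],0],[[0,0,0],0],[[0,0,0],0],[[0,0,0],0]]}}

```text
time_s: 25.97
tcp_pos: [0.4365, 0.007, 0.0046]
ee_rot: [[0.895, 0.446, 0.003], [0.446, -0.895, 0.001], [0.003, 0.0, -1.0]]
wrist_force: [0.4, -0.1, 0.4]
gripper_width: 0.571
gripper_force: 0.0
```

>>> {"method": "apply_moves", "body": {"moves": [[[0,0,0],0],[[0,0,0],0],[[0,0,0],0],[[0,0,0],0],[[0,0,0],0]], "hand": 0.0}}

```text
time_s: 26.38
tcp_pos: [0.4356, 0.0067, 0.0037]
ee_rot: [[0.895, 0.446, 0.0], [0.446, -0.895, 0.0], [0.0, 0.0, -1.0]]
wrist_force: [-0.4, -0.4, -0.6]
gripper_width: 0.282
gripper_force: 0.1
```

>>> {"method": "apply_moves", "body": {"moves": [[[0,0,0],0],[[0,0,0],0],[[0,0,0],0],[[0,0,0],0]]}}

```text
time_s: 26.72
tcp_pos: [0.4356, 0.0067, 0.0037]
ee_rot: [[0.895, 0.446, 0.0], [0.446, -0.895, -0.0], [0.0, 0.0, -1.0]]
wrist_force: [-0.4, -0.4, 3.3]
gripper_width: 0.275
gripper_force: 29.9
```

```bash
python3 - <<'E'
from h import *
go(.62,.225,.12,0)
E
```

```text
26.7167 [0.4356 0.0067 0.0037] [[0.895, 0.446, 0.0], [0.446, -0.895, -0.0], [0.0, 0.0, -1.0]] 0.2752031280564135 29.94528123177588
turn 26.5 shift [ 0.1844 -0.2183 -0.1163] cur yaw 26.5
```

>>> {"method": "apply_moves", "body": {"moves": [[[0,0,-0.01],0],[[0,0,-0.03],0],[[0,0,-0.04],0],[[0,0,-0.03],6.6],[[0,0,0],6.6]]}}

```text
time_s: 27.13
tcp_pos: [0.4396, 0.0079, 0.1192]
ee_rot: [[0.974, 0.226, 0.012], [0.226, -0.974, 0.003], [0.013, -0.001, -1.0]]
wrist_force: [0.2, 0.2, 0.0]
gripper_width: 0.272
gripper_force: 29.9
```

>>> {"method": "apply_moves", "body": {"moves": [[[0,0,0],6.6],[[0,0,0],6.7],[[0.023,-0.027,0],0],[[0.023,-0.027,0],0],[[0.023,-0.027,0],0]]}}

```text
time_s: 27.55
tcp_pos: [0.505, 0.0883, 0.1135]
ee_rot: [[1.0, -0.002, -0.0], [-0.002, -1.0, 0.0], [-0.0, -0.0, -1.0]]
wrist_force: [1.5, -1.2, -0.2]
gripper_width: 0.268
gripper_force: 29.9
```

>>> {"method": "apply_moves", "body": {"moves": [[[0.023,-0.027,0],0],[[0.023,-0.027,0],0],[[0.023,-0.027,0],0],[[0.023,-0.027,0],0],[[0.023,-0.027,0],0]]}}

```text
time_s: 27.97
tcp_pos: [0.6202, 0.2238, 0.1126]
ee_rot: [[1.0, -0.001, -0.001], [-0.001, -1.0, -0.0], [-0.001, 0.0, -1.0]]
wrist_force: [-0.1, -0.1, -0.4]
gripper_width: 0.27
gripper_force: 29.9
```

>>> {"method": "apply_moves", "body": {"moves": [[[0,0,0],0],[[0,0,0],0],[[0,0,0],0]]}}

```text
time_s: 28.22
tcp_pos: [0.6187, 0.2222, 0.1123]
ee_rot: [[1.0, -0.001, -0.002], [-0.001, -1.0, -0.001], [-0.002, 0.001, -1.0]]
wrist_force: [0.1, -0.1, -0.4]
gripper_width: 0.274
gripper_force: 29.9
```

```bash
python3 - <<'E'
from h import *
c=imaging.capture("wrist");cv2.imwrite("pics/w8.png",c["frame"]);find(c,['tray_treenails_end','tray_nuts_end']);st()
E
```

```text
tray_treenails_end 0.67 [282. 111.] [0.703 0.248]
28.3667 [0.6189 0.2216 0.1137] [[1.0, -0.001, -0.001], [-0.001, -1.0, -0.0], [-0.001, 0.0, -1.0]] 0.26947545578730886 29.947694521397352
```

View pics/w8.png

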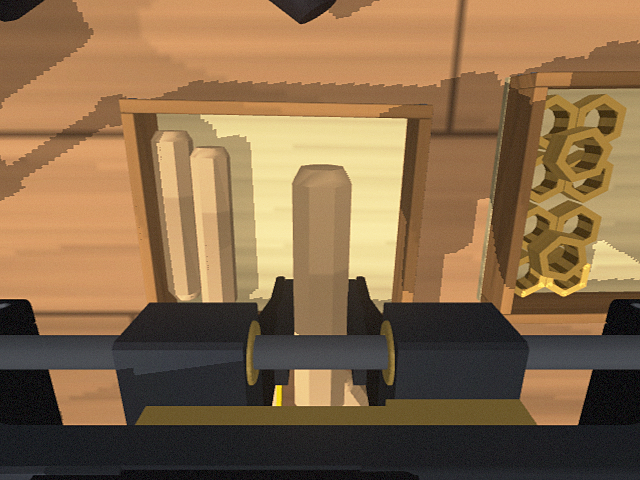

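The tray is nearly square (yaw about −1°), with stock at px (175,210) and (212,225) and the right half free. Setting the treenail near the right wall.

>>> {"method": "apply_moves", "body": {"moves": [[[0.01,0.022,0],1],[[0,0,0.03],0],[[0,0,0.035],0],[[0,0,0.02],0],[[0,0,0.01],0]]}}

```text
time_s: 28.78
tcp_pos: [0.6272, 0.1986, 0.0156]
ee_rot: [[1.0, -0.02, -0.005], [-0.02, -1.0, -0.002], [-0.005, 0.002, -1.0]]
wrist_force: [-0.8, -0.1, 0.1]
gripper_width: 0.272
gripper_force: 29.9
```

>>> {"method": "apply_moves", "body": {"moves": [[[0,0,0.003],0],[[0,0,0.002],0],[[0,0,0],0],[[0,0,0],0],[[0,0,0],0]]}}

```text
time_s: 29.2
tcp_pos: [0.6305, 0.2012, 0.0152]
ee_rot: [[1.0, -0.018, 0.003], [-0.018, -1.0, 0.001], [0.003, -0.001, -1.0]]
wrist_force: [0.5, -0.2, -1.1]
gripper_width: 0.272
gripper_force: 29.9
```

>>> {"method": "apply_moves", "body": {"moves": [[[0,0,0.001],0],[[0,0,0],0],[[0,0,0],0],[[0,0,0],0]]}}

```text
time_s: 29.53
tcp_pos: [0.6297, 0.2006, 0.0127]
ee_rot: [[1.0, -0.018, 0.0], [-0.018, -1.0, 0.0], [0.0, -0.0, -1.0]]
wrist_force: [0.4, -0.7, -0.7]
gripper_width: 0.274
gripper_force: 29.9
```

>>> {"method": "apply_moves", "body": {"moves": [[[0,0,0.001],0],[[0,0,0.001],0],[[0,0,0],0],[[0,0,0],0]]}}

```text
time_s: 29.87
tcp_pos: [0.6295, 0.2005, 0.0103]
ee_rot: [[1.0, -0.018, -0.0], [-0.018, -1.0, -0.0], [-0.0, 0.0, -1.0]]
wrist_force: [0.0, 0.2, -0.8]
gripper_width: 0.27
gripper_force: 29.9
```

>>> {"method": "apply_moves", "body": {"moves": [[[0,0,0.001],0],[[0,0,0],0],[[0,0,0],0],[[0,0,0],0]]}}

```text
time_s: 30.2
tcp_pos: [0.6298, 0.2007, 0.0098]
ee_rot: [[1.0, -0.018, 0.0], [-0.018, -1.0, 0.0], [0.0, -0.0, -1.0]]
wrist_force: [0.5, -0.8, 1.3]
gripper_width: 0.271
gripper_force: 29.9
```

Touchdown. Release, then the last treenail.

>>> {"method": "apply_moves", "body": {"moves": [[[0,0,0],0],[[0,0,0],0],[[0,0,0],0],[[0,0,0],0],[[0,0,0],0]], "hand": 0.031}}

```text
time_s: 30.62
tcp_pos: [0.6296, 0.2006, 0.0094]
ee_rot: [[1.0, -0.018, -0.0], [-0.018, -1.0, -0.0], [-0.0, 0.0, -1.0]]
wrist_force: [-0.2, -0.2, -0.6]
gripper_width: 0.356
gripper_force: 0.0
```

>>> {"method": "apply_moves", "body": {"moves": [[[0,0,-0.01],0],[[0,0,-0.02],0],[[0,0,-0.03],0],[[0,0,-0.04],0],[[0,0,-0.04],0]]}}

```text
time_s: 31.03
tcp_pos: [0.6291, 0.2002, 0.1511]
ee_rot: [[1.0, -0.018, -0.001], [-0.018, -1.0, -0.001], [-0.001, 0.001, -1.0]]
wrist_force: [1.2, 0.0, 0.1]
gripper_width: 0.355
gripper_force: 0.0
```

```bash
python3 - <<'E'
from h import *
go(.435,.173,.16,32)
E
```

```text
31.0333 [0.6291 0.2002 0.1511] [[1.0, -0.018, -0.001], [-0.018, -1.0, -0.001], [-0.001, 0.001, -1.0]] 0.35512827642559 0.0
turn -33.0 shift [-0.179  -0.0798 -0.0089] cur yaw -1.0
```

>>> {"method": "apply_moves", "body": {"moves": [[[0,0,0],-6.6],[[0,0,0],-6.6],[[0,0,0],-6.6],[[0,0,0],-6.6],[[0,0,0],-6.6]], "hand": 0.048}}

```text
time_s: 31.45
tcp_pos: [0.6296, 0.2006, 0.1506]
ee_rot: [[0.845, 0.534, 0.001], [0.534, -0.845, 0.0], [0.001, 0.0, -1.0]]
wrist_force: [0.1, -0.1, 0.3]
gripper_width: 0.542
gripper_force: 0.0
```

>>> {"method": "apply_moves", "body": {"moves": [[[-0.035,-0.016,-0.002],0],[[-0.036,-0.016,-0.002],0],[[-0.036,-0.016,-0.002],0],[[-0.036,-0.016,-0.002],0],[[-0.036,-0.016,-0.001],0]]}}

```text
time_s: 31.87
tcp_pos: [0.434, 0.1732, 0.1593]
ee_rot: [[0.848, 0.529, 0.001], [0.529, -0.848, 0.001], [0.001, 0.0, -1.0]]
wrist_force: [1.0, 0.7, 1.0]
gripper_width: 0.546
gripper_force: 0.0
```

>>> {"method": "apply_moves", "body": {"moves": [[[0,0,0],0],[[0,0,0],0],[[0,0,0],0],[[0,0,0],0]]}}

```text
time_s: 32.2
tcp_pos: [0.4367, 0.1744, 0.1593]
ee_rot: [[0.848, 0.529, 0.002], [0.529, -0.848, 0.001], [0.002, -0.0, -1.0]]
wrist_force: [0.4, -0.2, -0.3]
gripper_width: 0.549
gripper_force: 0.0
```

```bash
python3 - <<'E'
from h import *
c=imaging.capture("wrist");cv2.imwrite("pics/w9.png",c["frame"]);axis(c,'treenail_a');find(c,['treenail_a','caulking_iron']);st()
E
```

```text
treenail_a 0.92 3909 mid [0.437 0.173] ang 32.0 len 0.124 widths -/+ end [0.0122 0.0119]
treenail_a 0.79 1946 mid [0.596 0.199] ang -14.7 len 0.049 widths -/+ end [0.0135 0.0133]
treenail_a 0.95 [320. 213.] [0.438 0.176]
caulking_iron 0.61 [385. 283.] [0.413 0.091]
32.4 [0.4361 0.1738 0.1583] [[0.849, 0.529, -0.0], [0.529, -0.849, -0.0], [-0.0, 0.0, -1.0]] 0.5521052003788215 0.0
```

View pics/w9.png

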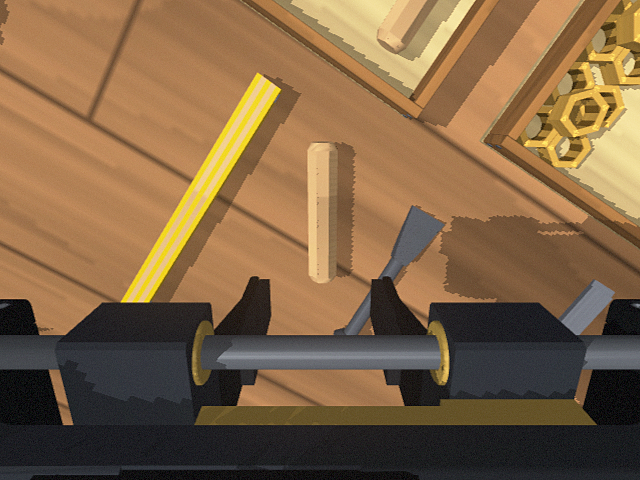

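The last treenail is at px (321,213), aligned. Caulking iron blade at ≥400 px is clear of the finger span.

>>> {"method": "apply_moves", "body": {"moves": [[[0,0,0.03],0],[[0,0,0.04],0],[[0,0,0.04],0],[[0,0,0.025],0],[[0,0,0.012],0]]}}

```text
time_s: 32.82
tcp_pos: [0.4338, 0.172, 0.0078]
ee_rot: [[0.849, 0.528, -0.006], [0.528, -0.849, -0.005], [-0.007, 0.001, -1.0]]
wrist_force: [-0.4, -0.6, 0.1]
gripper_width: 0.551
gripper_force: 0.0
```

>>> {"method": "apply_moves", "body": {"moves": [[[0,0,0.006],0],[[0,0,0.002],0],[[0,0,0],0],[[0,0,0],0],[[0,0,0],0]]}}

```text
time_s: 33.23
tcp_pos: [0.4362, 0.1743, 0.0047]
ee_rot: [[0.848, 0.53, 0.002], [0.53, -0.848, 0.002], [0.003, -0.0, -1.0]]
wrist_force: [-0.5, -0.5, -0.8]
gripper_width: 0.55
gripper_force: 0.0
```

>>> {"method": "apply_moves", "body": {"moves": [[[0,0,0],0],[[0,0,0],0],[[0,0,0],0],[[0,0,0],0],[[0,0,0],0]], "hand": 0.0}}

```text
time_s: 33.65
tcp_pos: [0.4355, 0.1737, 0.0038]
ee_rot: [[0.848, 0.53, 0.0], [0.53, -0.848, 0.0], [0.0, -0.0, -1.0]]
wrist_force: [-1.1, -1.5, 2.0]
gripper_width: 0.27
gripper_force: 30.0
```

>>> {"method": "apply_moves", "body": {"moves": [[[0,0,0],0],[[0,0,0],0],[[0,0,0],0],[[0,0,0],0]]}}

```text
time_s: 33.98
tcp_pos: [0.4355, 0.1737, 0.0038]
ee_rot: [[0.848, 0.53, 0.0], [0.53, -0.848, 0.0], [0.0, 0.0, -1.0]]
wrist_force: [0.0, -0.6, 4.6]
gripper_width: 0.269
gripper_force: 30.0
```

```bash
python3 - <<'E'
from h import *
go(.630,.246,.12,-1)
E
```

```text
33.9833 [0.4355 0.1737 0.0038] [[0.848, 0.53, 0.0], [0.53, -0.848, 0.0], [0.0, 0.0, -1.0]] 0.2694691803220482 30.000810767523944
turn 33.0 shift [ 0.1932 -0.0757 -0.1162] cur yaw 32.0
```

>>> {"method": "apply_moves", "body": {"moves": [[[0,0,-0.01],0],[[0,0,-0.03],0],[[0,0,-0.04],0],[[0,0,-0.03],6.6],[[0,0,0],6.6]]}}

```text
time_s: 34.4
tcp_pos: [0.4389, 0.1762, 0.1194]
ee_rot: [[0.948, 0.318, 0.011], [0.318, -0.948, 0.007], [0.013, -0.004, -1.0]]
wrist_force: [0.4, -0.2, -0.4]
gripper_width: 0.271
gripper_force: 30.0
```

>>> {"method": "apply_moves", "body": {"moves": [[[0,0,0],6.6],[[0,0,0],6.6],[[0,0,0],6.6],[[0.03,-0.012,0],0],[[0.033,-0.013,0],0]]}}

```text
time_s: 34.82
tcp_pos: [0.4978, 0.197, 0.1135]
ee_rot: [[1.0, -0.017, -0.001], [-0.017, -1.0, -0.0], [-0.001, 0.0, -1.0]]
wrist_force: [1.2, 0.8, -0.4]
gripper_width: 0.269
gripper_force: 30.0
```

>>> {"method": "apply_moves", "body": {"moves": [[[0.033,-0.013,0],0],[[0.033,-0.013,0],0],[[0.033,-0.013,0],0],[[0.031,-0.012,0],0],[[0,0,0],0]]}}

```text
time_s: 35.23
tcp_pos: [0.6346, 0.2478, 0.1113]
ee_rot: [[1.0, -0.019, 0.002], [-0.019, -1.0, 0.0], [0.002, -0.0, -1.0]]
wrist_force: [0.2, 0.8, -0.2]
gripper_width: 0.27
gripper_force: 30.0
```

>>> {"method": "apply_moves", "body": {"moves": [[[0,0,0],0],[[0,0,0],0],[[0,0,0],0]]}}

```text
time_s: 35.48
tcp_pos: [0.6285, 0.2457, 0.1133]
ee_rot: [[1.0, -0.018, -0.001], [-0.018, -1.0, -0.001], [-0.001, 0.001, -1.0]]
wrist_force: [-0.4, 0.3, -0.1]
gripper_width: 0.275
gripper_force: 30.0
```

```bash
python3 - <<'E'
from h import *
c=imaging.capture("wrist");cv2.imwrite("pics/w10.png",c["frame"]);find(c,['tray_treenails_end','treenail_a']);axis(c,'treenail_a');go(.630,.246,.0098,-1)
E
```

```text
tray_treenails_end 0.86 [315. 129.] [0.701 0.248]
treenail_a 0.88 [319. 297.] [0.575 0.247]
treenail_a 0.59 [383. 225.] [0.633 0.2  ]
treenail_a 0.8 5901 mid [0.629 0.199] ang -0.6 len 0.129 widths -/+ end [0.0125 0.0144]
treenail_a 0.72 11292 mid [0.574 0.246] ang -1.0 len 0.208 widths -/+ end [0.0212 0.0211]
35.6833 [0.6291 0.2461 0.1143] [[1.0, -0.018, 0.0], [-0.018, -1.0, 0.0], [0.0, -0.0, -1.0]] 0.27222042760122167 29.999799518845975
turn -0.0 shift [9.000e-04 1.000e-04 1.045e-01] cur yaw -1.0
```

View pics/w10.png

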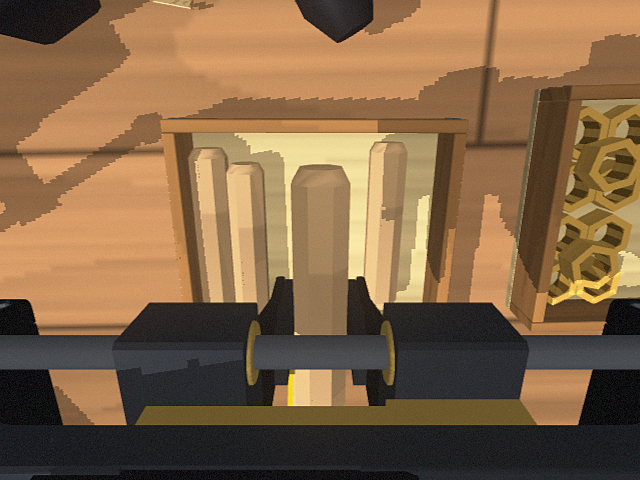

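The first treenail lies flat at px (385,225), stock ends at 267, and the held one is centred in the gap. Lowering.

>>> {"method": "apply_moves", "body": {"moves": [[[0,0,0.03],0],[[0,0,0.035],0],[[0,0,0.02],0],[[0,0,0.01],0],[[0,0,0.003],0]]}}

```text
time_s: 36.1
tcp_pos: [0.6285, 0.2455, 0.0137]
ee_rot: [[1.0, -0.018, -0.003], [-0.018, -1.0, -0.002], [-0.003, 0.002, -1.0]]
wrist_force: [-1.1, 0.1, -0.7]
gripper_width: 0.274
gripper_force: 30.0
```

>>> {"method": "apply_moves", "body": {"moves": [[[0,0,0.002],0],[[0,0,0],0],[[0,0,0],0],[[0,0,0],0],[[0,0,0],0]]}}

```text
time_s: 36.52
tcp_pos: [0.6304, 0.2466, 0.0149]
ee_rot: [[1.0, -0.018, 0.002], [-0.018, -1.0, 0.001], [0.002, -0.001, -1.0]]
wrist_force: [-0.0, 0.7, -0.2]
gripper_width: 0.271
gripper_force: 30.0
```

>>> {"method": "apply_moves", "body": {"moves": [[[0,0,0.001],0],[[0,0,0.001],0],[[0,0,0],0],[[0,0,0],0]]}}

```text
time_s: 36.85
tcp_pos: [0.6297, 0.2462, 0.0115]
ee_rot: [[1.0, -0.018, -0.0], [-0.018, -1.0, -0.0], [-0.0, 0.0, -1.0]]
wrist_force: [-0.2, -0.7, -0.2]
gripper_width: 0.273
gripper_force: 30.0
```

>>> {"method": "apply_moves", "body": {"moves": [[[0,0,0.001],0],[[0,0,0],0],[[0,0,0],0],[[0,0,0],0]]}}

```text
time_s: 37.18
tcp_pos: [0.6298, 0.2462, 0.0105]
ee_rot: [[1.0, -0.018, -0.0], [-0.018, -1.0, -0.0], [-0.0, 0.0, -1.0]]
wrist_force: [1.3, 0.1, -0.2]
gripper_width: 0.271
gripper_force: 30.0
```

>>> {"method": "apply_moves", "body": {"moves": [[[0,0,0.001],0],[[0,0,0],0],[[0,0,0],0],[[0,0,0],0]]}}

```text
time_s: 37.52
tcp_pos: [0.6299, 0.2463, 0.0099]
ee_rot: [[1.0, -0.018, 0.001], [-0.018, -1.0, 0.0], [0.001, -0.0, -1.0]]
wrist_force: [-0.2, 0.2, 0.9]
gripper_width: 0.268
gripper_force: 30.0
```

>>> {"method": "apply_moves", "body": {"moves": [[[0,0,0],0],[[0,0,0],0],[[0,0,0],0],[[0,0,0],0],[[0,0,0],0]], "hand": 0.031}}

```text
time_s: 37.93
tcp_pos: [0.6297, 0.2462, 0.0094]
ee_rot: [[1.0, -0.018, -0.0], [-0.018, -1.0, -0.0], [-0.0, 0.0, -1.0]]
wrist_force: [0.6, 0.3, -0.3]
gripper_width: 0.351
gripper_force: 0.0
```

>>> {"method": "apply_moves", "body": {"moves": [[[0,0,-0.01],0],[[0,0,-0.02],0],[[0,0,-0.03],0],[[0,0,-0.04],0],[[0,0,-0.04],0]]}}

```text
time_s: 38.35
tcp_pos: [0.6292, 0.2458, 0.151]
ee_rot: [[1.0, -0.018, -0.001], [-0.018, -1.0, -0.001], [-0.001, 0.001, -1.0]]
wrist_force: [0.8, 1.5, -0.2]
gripper_width: 0.354
gripper_force: 0.0
```

>>> {"method": "apply_moves", "body": {"moves": [[[-0.02,0,-0.03],0],[[-0.03,0,-0.02],0],[[-0.03,0,0],0],[[-0.03,0,0],0],[[0,0,0],0]]}}

```text
time_s: 38.77
tcp_pos: [0.5152, 0.2474, 0.2013]
ee_rot: [[1.0, -0.016, -0.001], [-0.016, -1.0, 0.001], [-0.001, -0.001, -1.0]]
wrist_force: [0.6, -0.3, -0.5]
gripper_width: 0.353
gripper_force: 0.0
```

>>> {"method": "apply_moves", "body": {"moves": [[[0,0,0],0],[[0,0,0],0],[[0,0,0],0]]}}

```text
time_s: 39.02
tcp_pos: [0.5206, 0.2484, 0.1998]
ee_rot: [[1.0, -0.018, 0.001], [-0.018, -1.0, 0.0], [0.001, -0.0, -1.0]]
wrist_force: [0.8, 0.2, 0.4]
gripper_width: 0.356
gripper_force: 0.0
```

```bash
python3 - <<'E'
from h import *
for n in("scene","side"):
    c=imaging.capture(n);print(n);find(c,['treenail_a','bolt_a','nut','chisel','caulking_iron'])
    if n=="scene": cv2.imwrite("pics/end.png",cv2.resize(c["frame"][130:400,150:470],None,fx=2,fy=2))
E
```

```text
scene
treenail_a 0.94 [364. 324.] [0.63  0.238]
treenail_a 0.61 [346. 312.] [0.633 0.19 ]
treenail_a 0.47 [262. 291.] [0.72  0.004]
treenail_a 0.44 [321. 199.] [ 0.407 -0.09 ]
bolt_a 0.74 [215. 220.] [ 0.645 -0.246]
bolt_a 0.71 [207. 210.] [ 0.636 -0.287]
nut 0.64 [271. 264.] [ 0.647 -0.037]
nut 0.62 [221. 168.] [ 0.501 -0.383]
nut 0.57 [322. 195.] [ 0.393 -0.098]
nut 0.43 [259. 144.] [ 0.358 -0.377]
chisel 0.87 [321. 198.] [ 0.405 -0.092]
caulking_iron 0.62 [375. 236.] [0.411 0.098]
caulking_iron 0.44 [347. 349.] [0.703 0.25 ]
side
treenail_a 0.74 [283. 208.] [0.626 0.203]
bolt_a 0.96 [447. 290.] [ 0.646 -0.235]
bolt_a 0.6 [468. 301.] [ 0.647 -0.28 ]
nut 0.68 [422. 441.] [ 0.354 -0.383]
nut 0.53 [365. 244.] [ 0.657 -0.023]
chisel 0.69 [303. 318.] [ 0.403 -0.091]
caulking_iron 0.87 [241. 271.] [0.412 0.094]
caulking_iron 0.21 [304. 319.] [ 0.404 -0.092]
```

View pics/end.png

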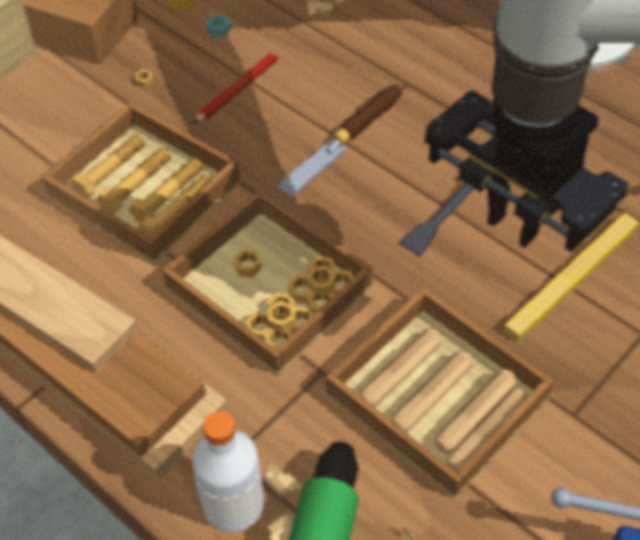

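All five pieces lie flat in their trays: bolts at crop px (110,165) and (138,180), nut at (246,262), treenails at (400,365) and (435,390). The chisel and caulking iron are where they were. Handing in.

```bash
python3 -c "
from station import r
print(r.finish_job())"
```

```text
the job is handed in; nothing more can be done
None
```

I placed both treenails, both bolts (heads at the far end) and the nut flat beside their own stock, left the chisel and caulking iron where they were, and handed the job in at about 39 s; the hand-in returned no verdict.

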